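# Hang the loaded cuvette basket in the ultrasonic bath

### The job

Get the cuvette wash ready: set the yellow-topped cuvette segment upright in the small steel basket, then hang the loaded basket inside the empty ultrasonic bath by hooking its bent blue lip over the long rim at the back (the one opposite the blue control panel). Set things down rather than dropping them, keep the segment standing in the basket, let go, and leave the bottle, tube rack and dish where they are.

Things in the scene. Friction and masses are not known exactly. Their poses are not given: they have to be found in the camera images.
- bath: Fixed empty ultrasonic bath, open on top: white housing 163 (x) x 266 (y) x 180 high, steel tank inside 137 x 240, 98 deep. Rims flat, 13 wide, top 180 above the bench. Origin: centre of the underside; z up; x points from the blue control panel (front) to the back. Back rim: x from 68.5 to 81.5, along y; the wall's outer face is plain. (mm)
- basket: Loose perforated steel basket, 0.22 kg, open on top: 80 (x) x 64 (y) x 38 high, walls 2, floor 3 thick. Origin: centre of underside, z up. From its +x wall a 50 wide tongue (outer face x=40) rises and bends outward into a blue-coated lip (see basket_lip, lip_edge). Grip from above across the plain side walls, 64 apart along y; balanced at x=3. Hung it leans up to 5 deg, underside 122 above the bench. (mm)
- basket_lip (a point): Middle of the underside of the basket's bent lip, at (49, 0, 58) mm in the basket's frame; lip 2.5 mm thick. It comes to lie on the rim's top. The slot under the lip is 18 mm wide (x 40 to 58 mm) and flares to 22 mm at its mouth, 45 mm above the basket's underside.
- lip_edge (a point): Lower edge of the downturned outer end of the basket's lip, at (63, 0, 45) mm in the basket's frame. It comes to lie outside the bath, behind the back rim.
- segment: Loose cuvette segment, 60 g, standing upright: two rows of five clear cuvettes, 22 (x) x 46 (y), under a yellow plate 24 x 48 (top at 33), with an upright yellow lifting tab in its middle, 9 thick (x), 26 long (y), from 33 to 62 above the underside. Origin: centre of its underside, z up. (mm)
- detergent: Bystander: closed white detergent bottle with blue cap, 60 mm diameter, 150 mm high, standing. Origin: centre of its underside.
- tube_rack: Bystander: blue rack (50 x 120 mm) with four capped sample tubes, 98 mm high. Origin: centre of its underside.
- dish: Bystander: closed flat culture dish, 94 mm diameter, 17 mm high. Origin: centre of its underside.
Mind the look-alikes: they are no part of the job. What is shaped like the segment but black or pink is not meant.

How it is judged:
By the outcome, as a careful person would: the job done as asked, in the order asked, and still so for the second after the job is handed in, with the robot touching nothing.
It also fails if it takes over 64 s, if anything falls off the work surface, if the arm or the gripper's body presses on something with over 40 N, if the wrist force passes 120 N, or if a joint passes its speed limit or range.

### The arm

A 7-joint arm with a two-finger parallel gripper is mounted at the origin on the work surface. World frame = base frame: x ahead of the robot, y to its left, z up, the work surface at z = 0. Lengths are in mm, angles in rad, forces in N, time in s.
With the tool pointing down it reaches from about 425 to 875 mm from the base axis. Payload 4.7 kg.
Tool frame: the origin (TCP) lies midway between the tips of the shut fingers; the grasp point (between the pads) lies 19 mm behind it; z points along the fingers, y is the line along which they close (so a half turn about z gives the same grasp; the last joint's range is limited). The gripper opens to 85 mm and grips with 20 to 120 N. Pads are 22 mm wide; open, the fingers measure 114 mm over their backs; the gripper's body (76 mm by 85 mm) begins 54 mm behind the grasp point. The pads swing forward as they close: fully open they stand 13 mm farther back than shut.
Start: joints at [1.356, 0.321, -0.07, 1.45, 0.023, 1.371, -0.057], TCP at [147.404, -633.085, 231.349] pointing down, gripper open.
Joint ranges: [-2.86, 2.86], [-0.3, 2.09], [-1.38, 1.24], [0.06, 2.45], [-1.56, 4.7], [0.09, 2.05], [-2.69, 2.69]. Speed limits (rad/s): [2.57, 2.57, 3.14, 3.14, 3.14, 3.14, 3.14].

### API

Orientations are given as a unit quaternion [w, x, y, z].
In Python, from workcell import r gives the robot as it stands.
- The arm moves only by the tool send_rows, never from a script. Its argument "motion" is a list of rows, each a list of 3 entries, a list of its own where there are three numbers: the closure, from 0 (fully open) to 1 (shut), then the shift along the tool's x, y, z in m, then the turn, a rotation vector about the tool's x, y, z in rad. A call has 1 to 12 rows; each row shifts and turns the commanded pose from where the row before left it, along the tool's axes as they then stand; what a row does not reach is not made up. A row lasts 1/10 s, in which the tool goes at most 50 mm and 8.59 degrees, less where a joint would pass 70% of its speed; a pose out of reach is approached as far as the arm can. A call with a gripper value outside its range is refused whole. The fingers move at their own pace and stop on an object; the grip force is fixed at half the most. Time passes only in rows, so rows that do not move let the fingers close. It gives the time, the measured TCP pose, the force, the opening and the grip force at its end, in the units of the state.
- r.get_state(): the state, without advancing time (a new reading comes with each control period).
- r.capture(name): name is "side" or "top" or "wrist"; returns the picture (384x512x3 uint8, blue, green, red); there is no depth.
- r.camera_model(name): a dict with "camera_matrix" (3x3 intrinsics, pixels), "R" (3x3) and "t" (3): a world point X has camera coordinates R X + t. Camera axes: x right, y down, z forward; pixel columns grow to the right and rows downward; lengths in mm; the calibration is good to about 2 mm. A picture is of the moment at which its call begins: read the wrist's pose just before it. camera_model takes no time and is no camera call; for the wrist camera it gives the pose at the moment of the call.
- r.sign_off(): hands the job in; it is judged then, once.
The state is a dict: "t": time; "joint_pos": joint angles; "joint_velocities": joint speeds; "joint_efforts": joint torques, N m; "position": TCP position; "tcp_rot": TCP orientation; "ft_force": force on the tool from outside, world axes, zero at the start; "torque": the same for the moment, N m; "width": finger opening in mm; "grasp_force": force on a finger pad.
Only numpy, scipy, OpenCV 4.12 (cv2) and the standard library are available. Lean on these libraries where they do the work, as an engineer would, in place of code of your own. Each camera call takes 0.05 s, during which the arm holds its last target. There are 200 camera calls.

## Working session

There is one attempt and no reset: what is moved stays moved. The work goes in short steps, Python scripts to look and compute and a tool call to move; the robot and the scene stay as the last step left them, time stands still between calls to the robot, and variables do not carry over. Pictures are saved under pics/ and viewed, at most 10 in all, crops included, and the job is handed in when it is done.

Besides the shell and the picture viewer there is one more tool, called as name([rows], argument=value, ...), one row to a line, values as JSON. send_rows: Moves the arm, as the interface text tells. Its arguments: {"type":"object","properties":{"motion":{"type":"array","items":{"type":"array"}}},"required":["motion"]}

```bash
mkdir -p pics; ls; python3 - <<'E'
from workcell import r
import cv2
s=r.get_state(); print(s['t'],s['position'],s['tcp_rot'],s['width'])
for n in ("side","top"):
    im=r.capture(n); cv2.imwrite(f'pics/{n}0.png',im)
    m=r.camera_model(n); print(n,m)
E
```

```text
pics
0.0 [ 147.27613505 -632.55636427  230.23131163] [-9.23215374e-04  9.93460603e-01  1.14171601e-01 -1.52161608e-04] 85.06406926379873
side {'camera_matrix': array([[476.04860538,   0.        , 262.12504633],
       [  0.        , 476.04860538, 191.00871078],
       [  0.        ,   0.        ,   1.        ]]), 'R': array([[ 0.98144331, -0.19103081,  0.01662084],
       [-0.12015709, -0.68023357, -0.72307992],
       [ 0.14943659,  0.70766484, -0.69056439]]), 't': array([-578.56362094,   52.81578667, 1080.78743552])}
top {'camera_matrix': array([[358.6133056 ,   0.        , 263.27959021],
       [  0.        , 358.6133056 , 197.69922706],
       [  0.        ,   0.        ,   1.        ]]), 'R': array([[ 4.41756779e-04, -9.99901353e-01, -1.40388266e-02],
       [-9.82461608e-01,  2.18377634e-03, -1.86452192e-01],
       [ 1.86464457e-01,  1.38749747e-02, -9.82363727e-01]]), 't': array([-74.72700404, 587.67306369, 700.32169511])}
```

View pics/side0.png

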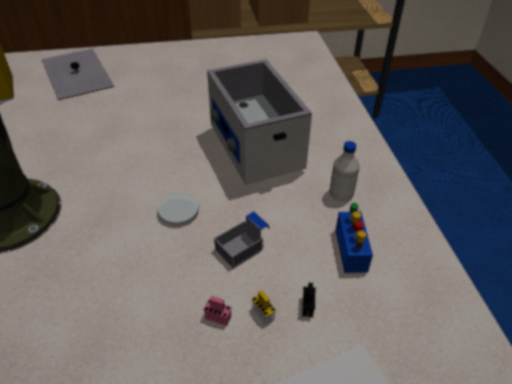

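View pics/top0.png

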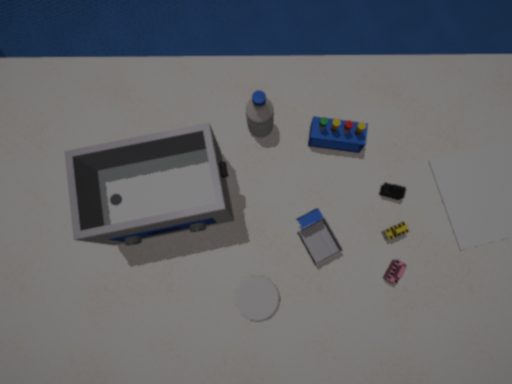

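Side: yellow segment at (263,305), basket (240,243) with its lip at (258,220), bath back at right. Top: segment (397,231), basket (320,240), lip (310,218), bath rim corners about (66,160), (210,128), (224,208), (80,240); the control panel is on the lower (robot) side.

```bash
cat > h.py <<'E'
import numpy as np, cv2
from workcell import r
def ray(cam,px,z):
    K,R,t=cam['camera_matrix'],np.array(cam['R']),np.array(cam['t'])
    px=np.atleast_2d(np.array(px,float))
    d=(np.linalg.inv(K)@np.c_[px,np.ones(len(px))].T).T@R
    c=-R.T@t
    return c+d*((z-c[2])/d[:,2])[:,None]
def proj(cam,X):
    p=(np.array(cam['R'])@np.atleast_2d(X).T).T+cam['t']; p=p@cam['camera_matrix'].T
    return p[:,:2]/p[:,2:]
def blobs(im,lo,hi,amin=15):
    m=cv2.inRange(cv2.cvtColor(im,cv2.COLOR_BGR2HSV),lo,hi)
    n,l,s,c=cv2.connectedComponentsWithStats(m)
    return [(l==i,s[i],c[i]) for i in range(1,n) if s[i,4]>=amin]
def rect(cam,mask,z):
    v,u=np.nonzero(mask); P=ray(cam,np.c_[u,v],z)[:,:2].astype(np.float32)
    (c,s,a)=cv2.minAreaRect(P); return np.round(c,1),np.round(s,1),round(a,1)
E
python3 - <<'E'
from h import *
im=cv2.imread('pics/top0.png'); cam=r.camera_model('top')
for nm,lo,hi,z in (('yel',(20,100,60),(35,255,255),45),('blue',(100,120,50),(125,255,255),60)):
    for m,s,c in blobs(im[60:],lo,hi):
        M=np.zeros(im.shape[:2],bool); M[60:]=m
        print(nm,s,c+[0,60],rect(cam,M,z))
side=cv2.imread('pics/side0.png'); cs=r.camera_model('side')
for m,s,c in blobs(side,(100,120,50),(125,255,255)): 
    if s[0]<300: print('side blue',s,c,rect(cs,m,60))
for m,s,c in blobs(side,(20,130,80),(35,255,255)): print('side yel',s,c,rect(cs,m,45))
a=cv2.resize(im[115:255,55:235],None,fx=4.4,fy=4.4,interpolation=cv2.INTER_CUBIC)
a=cv2.convertScaleAbs(a,alpha=1.5); 
b=cv2.convertScaleAbs(cv2.resize(im[200:275,285:415],None,fx=6,fy=6,interpolation=cv2.INTER_CUBIC),alpha=1.5)
cv2.imwrite('pics/bath.png',a[:600]);cv2.imwrite('pics/bask.png',b)
E
```

```text
yel [333  59   7   8  47] [335.95744681 122.57446809] (array([ 758.6, -236.1]), array([13.3, 16.6]), 88.0)
yel [357  62   8   9  48] [360.8125     125.91666667] (array([ 750.7, -290.3]), array([14.1, 17. ]), 45.0)
yel [392 163  17  13 126] [400.20634921 228.69047619] (array([ 523. , -360.7]), array([21.4, 29.7]), 22.9)
yel [385 168  10  12  69] [389.4057971  233.53623188] (array([ 513.1, -338.1]), array([21. , 14.3]), 23.5)
blue [253  31  12  14 140] [258.5  97.5] (array([811.9, -64.6]), array([30.9, 24.3]), 0.0)
blue [ 309   57   58   35 1193] [335.70410729 136.53730092] (array([ 725.4, -235.7]), array([119.2,  65.6]), 81.2)
blue [298 149  24  19 243] [310.0781893  217.96296296] (array([ 543.2, -171.7]), array([23. , 47.4]), 26.5)
blue [111 158 101  22 153] [160.32026144 228.62745098] (array([522.4, 135.4]), array([  3.5, 209.3]), 11.6)
side blue [247 212  21  17 167] [256.59281437 220.16766467] (array([ 542.6, -172.6]), array([22.4, 47.7]), 28.5)
side yel [353 211   7   8  43] [356.06976744 214.55813953] (array([ 761.9, -179.9]), array([21.2, 13. ]), 70.6)
side yel [358 231   7   7  41] [361.04878049 234.14634146] (array([ 753.6, -235.6]), array([17.2, 12.5]), 70.7)
side yel [254 290  15  12  89] [261.4494382  296.41573034] (array([ 519.1, -346.4]), array([24. , 25.8]), 79.6)
side yel [265 306  10  11  61] [268.95081967 311.01639344] (array([ 525.6, -381.2]), array([21.5, 13.6]), 26.3)
```

View pics/bath.png

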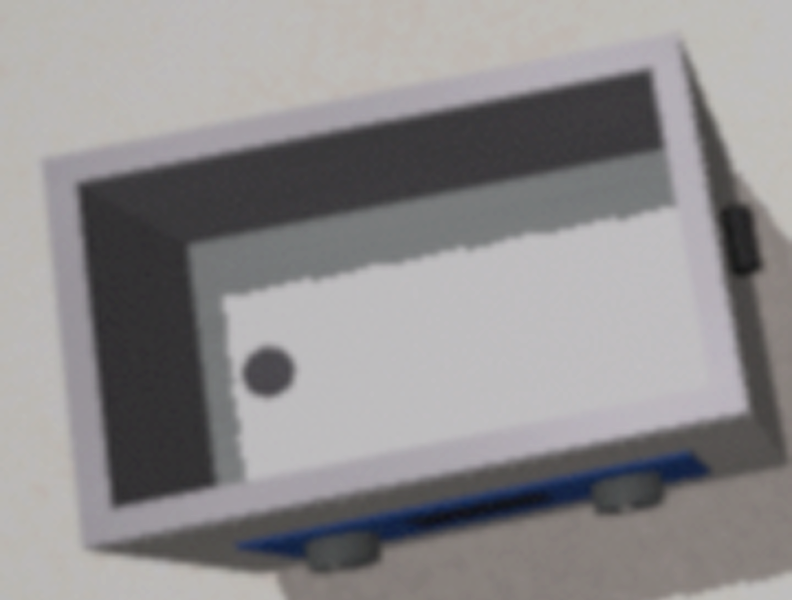

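View pics/bask.png

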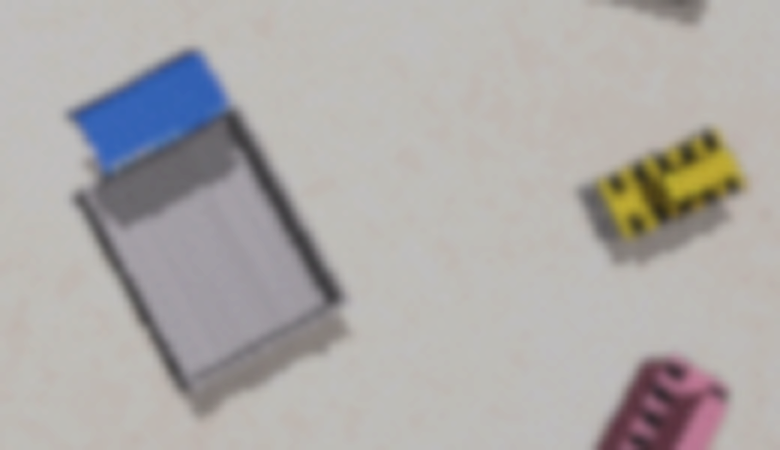

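Bath crop: outer rim corners (42,160), (680,36), (745,410), (88,547). Basket crop: rim corners (80,198), (187,390), (340,302), (235,112), lip toward upper left. The yellow segment spans (600..742, 130..238), with a dark stripe across it at (655,190).

```bash
python3 - <<'E'
from h import *
cam=r.camera_model('top')
def show(n,px,z):
    P=ray(cam,px,z)[:,:2]; print(n,P.round(1).tolist(),'c',P.mean(0).round(1))
    for i in range(4): 
        d=P[(i+1)%4]-P[i]; print('   len',np.hypot(*d).round(1),'ang',np.degrees(np.arctan2(d[1],d[0])).round(1))
f=lambda p,s,o:np.array(p)/s+o-0.4
show('bath out',f([(42,160),(680,36),(745,410),(88,547)],4.4,(55,115)),180)
show('bath in',f([(78,184),(650,70),(707,388),(112,507)],4.4,(55,115)),180)
show('basket',f([(80,198),(187,390),(340,302),(235,112)],6,(285,200)),38)
show('seg',f([(590,185),(625,240),(745,185),(712,128)],6,(285,200)),33)
s=r.get_state()
from scipy.spatial.transform import Rotation as R
q=s['tcp_rot'];print(R.from_quat([*q[1:],q[0]]).as_matrix().round(3), s['position'])
w=r.camera_model('wrist');print(w)
print('cam in tcp', R.from_quat([*q[1:],q[0]]).inv().apply(-w['R'].T@w['t']-s['position']))
E
```

```text
bath out [[650.7, 283.3], [703.3, 21.9], [546.1, -8.4], [492.2, 248.5]] c [598.1 136.3]
   len 266.6 ang -78.6
   len 160.1 ang -169.1
   len 262.5 ang 101.9
   len 162.3 ang 12.4
bath in [[640.4, 267.4], [688.5, 33.9], [555.0, 6.9], [507.9, 240.6]] c [597.9 137.2]
   len 238.3 ang -78.4
   len 136.2 ang -168.6
   len 238.3 ang 101.4
   len 135.2 ang 11.4
basket [[515.6, -148.2], [449.2, -184.0], [479.4, -238.0], [546.0, -203.6]] c [ 497.6 -193.4]
   len 75.4 ang -151.7
   len 61.8 ang -60.8
   len 75.0 ang 27.3
   len 63.1 ang 118.8
seg [[520.5, -328.7], [501.2, -339.8], [520.5, -383.2], [540.7, -373.0]] c [ 520.7 -356.2]
   len 22.3 ang -150.3
   len 47.5 ang -66.0
   len 22.6 ang 26.6
   len 48.7 ang 114.5
[[ 0.974  0.227 -0.   ]
 [ 0.227 -0.974  0.002]
 [-0.    -0.002 -1.   ]] [ 147.27792267 -632.59017752  230.32264779]
{'camera_matrix': array([[267.00045334,   0.        , 256.07079175],
       [  0.        , 267.00045334, 194.53382317],
       [  0.        ,   0.        ,   1.        ]]), 'R': array([[ 0.22587916, -0.97415443, -0.00132365],
       [-0.93844612, -0.21796352,  0.26797535],
       [-0.26133788, -0.05928788, -0.96342486]]), 't': array([-649.64467418,  -34.65478665,  377.30276152])}
cam in tcp [  67.12491236    0.44686056 -141.61389258]
```

send_rows([
  [0, [0.02, -0.0085, 0], [0, 0, 0]],
  [0, [0.038, -0.0165, 0], [0, 0, 0]],
  [0, [0.04, -0.0175, 0], [0, 0, 0]],
  [0, [0.04, -0.0175, 0], [0, 0, 0]],
  [0, [0.04, -0.0175, 0], [0, 0, 0]],
  [0, [0.04, -0.0175, 0], [0, 0, 0]],
  [0, [0.04, -0.0175, 0], [0, 0, 0]],
  [0, [0.04, -0.0175, 0], [0, 0, 0]],
  [0, [0.04, -0.0175, 0], [0, 0, 0]],
  [0, [0.04, -0.0175, 0], [0, 0, 0]],
  [0, [0.032, -0.0135, 0], [0, 0, 0]],
  [0, [0.016, -0.007, 0], [0, 0, 0]],
])

```text
t: 1.3
position: [523.0, -352.0, 230.8]
tcp_rot: [-0.001, 0.993, 0.117, 0.0]
ft_force: [-1.1, 1.3, 0.4]
width: 85.4
grasp_force: 0.0
```

send_rows([
  [0, [0, 0, 0], [0, 0, -0.08]],
  [0, [0, 0, 0], [0, 0, -0.149]],
  [0, [0, 0, 0], [0, 0, -0.149]],
  [0, [0, 0, 0], [0, 0, -0.149]],
  [0, [0, 0, 0], [0, 0, -0.149]],
  [0, [0, 0, 0], [0, 0, -0.149]],
  [0, [0, 0, 0], [0, 0, -0.149]],
  [0, [0, 0, 0], [0, 0, -0.149]],
  [0, [0, 0, 0], [0, 0, -0.149]],
  [0, [0, 0, 0], [0, 0, -0.149]],
  [0, [0, 0, 0], [0, 0, -0.149]],
  [0, [0, 0, 0], [0, 0, -0.149]],
])

```text
t: 2.5
position: [518.9, -357.1, 230.8]
tcp_rot: [-0.001, 0.56, 0.828, -0.001]
ft_force: [0.8, 0.0, 0.1]
width: 85.5
grasp_force: 0.0
```

```bash
cat >> h.py <<'E'
from scipy.spatial.transform import Rotation as Rot
def pose():
    s=r.get_state(); q=s['tcp_rot']; return s,Rot.from_quat([*q[1:],q[0]])
def go(x,y,z,ang,quiet=False):
    "tool shift (mm) and turn (rad, tool axes) to reach tool-down pose with tool x at ang deg"
    s,Q=pose(); d=Q.inv().apply(np.array([x,y,z])-s['position'])
    a=np.radians(ang); T=Rot.from_matrix(np.array([[np.cos(a),np.sin(a),0],[np.sin(a),-np.cos(a),0],[0,0,-1]]).astype(float))
    print('t %.2f'%s['t'],'pos',s['position'].round(1),'yaw %.1f'%np.degrees(np.arctan2(*Q.as_matrix()[[1,0],0])),'w %.1f gf %.1f'%(s['width'],s['grasp_force']),'F',np.round(s['ft_force'],1),'| shift',d.round(1),'turn',(Q.inv()*T).as_rotvec().round(3))
E
python3 - <<'E'
from h import *
go(520.7,-356.2,180,115); print(pose()[0]['joint_pos'])
cam=r.camera_model('wrist'); im=r.capture('wrist'); cv2.imwrite('pics/w1.png',im)
for m,s,c in blobs(im,(20,100,60),(35,255,255),40): print(s,c,rect(cam,m,33))
E
```

```text
t 2.50 pos [ 518.9 -357.1  230.8] yaw 111.8 w 85.5 gf 0.0 F [0.8 0.  0.1] | shift [ 0.2  2.1 50.8] turn [-0.002 -0.    -0.055]
[ 1.00606596  0.32856848 -0.56225417  1.48853386  0.17729016  1.37643593
  0.81470408]
[484 140  28  16 362] [498.41160221 146.68508287] (array([ 786.7, -213.1]), array([35.7, 18.6]), 21.8)
[249 156  19  37 537] [258.45251397 174.24208566] (array([ 520.3, -356.6]), array([23.1, 47.4]), 22.4)
[451 181  26  17 316] [464.05379747 188.34493671] (array([ 776.8, -273.1]), array([19. , 35.5]), 88.9)
```

View pics/w1.png

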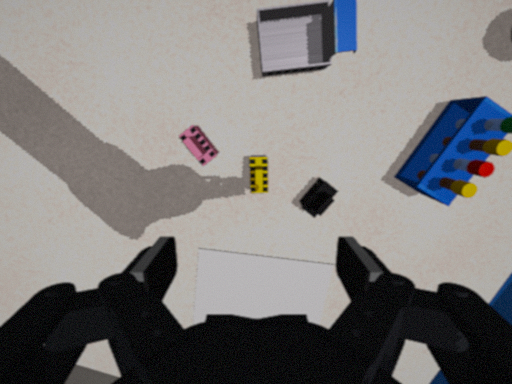

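Wrist view: yellow segment upright at (258,174), 23x47 mm as expected, tab along its length; pink (199,145) and black (318,197) look-alikes nearby, so I go down half closed.

send_rows([
  [0.5, [0, 0.0015, 0.01], [0, 0, -0.01]],
  [0.5, [0, 0, 0.02], [0, 0, 0]],
  [0.5, [0, 0, 0.025], [0, 0, 0]],
  [0.5, [0, 0, 0.025], [0, 0, 0]],
  [0.5, [0, 0, 0.025], [0, 0, 0]],
  [0.5, [0, 0, 0.025], [0, 0, 0]],
  [0.5, [0, 0, 0.02], [0, 0, 0]],
  [0.5, [0, 0, 0.015], [0, 0, 0]],
  [0.5, [0, 0, 0.012], [0, 0, 0]],
  [0.5, [0, 0, 0.01], [0, 0, 0]],
  [0.5, [0, 0, 0.006], [0, 0, 0]],
  [0.5, [0, 0, 0], [0, 0, 0]],
])

```text
t: 3.75
position: [521.4, -355.1, 37.7]
tcp_rot: [-0.0, 0.558, 0.83, -0.0]
ft_force: [-0.0, -0.1, -1.1]
width: 42.6
grasp_force: 0.0
```

send_rows([
  [0.7, [0, 0, 0], [0, 0, 0]],
  [0.8, [0, 0, 0], [0, 0, 0]],
  [0.9, [0, 0, 0], [0, 0, 0]],
  [1, [0, 0, 0], [0, 0, 0]],
  [1, [0, 0, 0], [0, 0, 0]],
  [1, [0, 0, 0], [0, 0, 0]],
  [1, [0, 0, 0], [0, 0, 0]],
  [1, [0, 0, 0], [0, 0, 0]],
  [1, [0, 0, 0], [0, 0, 0]],
])

```text
t: 4.65
position: [522.2, -355.6, 39.2]
tcp_rot: [0.001, 0.558, 0.83, -0.0]
ft_force: [-0.7, -0.2, 5.8]
width: 7.9
grasp_force: 60.2
```

```bash
python3 - <<'E'
from h import *
go(520.3,-356.6,140,115)
E
```

```text
t 4.65 pos [ 522.2 -355.6   39.2] yaw 112.2 w 7.9 gf 60.2 F [-0.7 -0.2  5.8] | shift [  -0.3   -2.1 -100.8] turn [ 0.001  0.001 -0.049]
```

send_rows([
  [1, [0, 0, -0.005], [0, 0, 0]],
  [1, [0, 0, -0.015], [0, 0, 0]],
  [1, [0, 0, -0.025], [0, 0, 0]],
  [1, [0, 0, -0.025], [0, 0, 0]],
  [1, [0, 0, -0.025], [0, 0, 0]],
  [1, [0.01, 0.003, -0.015], [0, 0, 0]],
  [1, [0.02, 0.005, 0], [0, 0, 0]],
  [1, [0.025, 0.006, 0], [0, 0, 0]],
  [1, [0.02, 0.005, 0], [0, 0, 0]],
  [1, [0.012, 0.004, 0], [0, 0, 0]],
  [1, [0.005, 0.002, 0], [0, 0, 0]],
  [1, [0, 0, 0], [0, 0, 0]],
])

```text
t: 5.85
position: [510.2, -260.1, 148.4]
tcp_rot: [0.0, 0.558, 0.83, -0.0]
ft_force: [-0.4, -0.5, -1.3]
width: 7.8
grasp_force: 59.5
```

```bash
python3 - <<'E'
from h import *
go(497.6,-193.4,150,118)
cam=r.camera_model('wrist'); im=r.capture('wrist'); cv2.imwrite('pics/w2.png',im)
for m,s,c in blobs(im,(100,120,50),(125,255,255),150): print(s,c,rect(cam,m,60))
E
```

```text
t 5.85 pos [ 510.2 -260.1  148.4] yaw 112.2 w 7.8 gf 59.5 F [-0.4 -0.5 -1.3] | shift [66.5 13.6 -1.6] turn [-0.     0.    -0.101]
[ 319   85   28   64 1565] [333.68817891 116.93035144] (array([ 541.9, -172.2]), array([22., 49.]), 27.4)
[ 394  186  118  131 7866] [458.00101704 247.48817696] (array([ 710.6, -234.8]), array([117.2,  92.2]), 81.6)
```

View pics/w2.png

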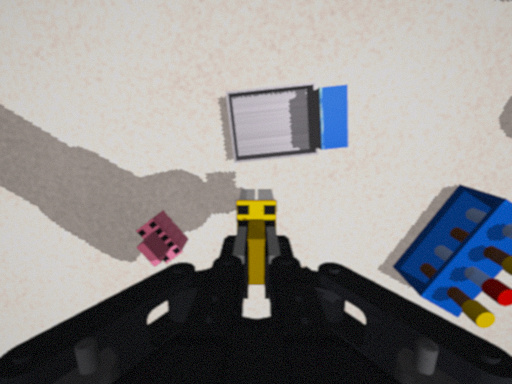

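Basket rim corners at (228,94), (235,160), (316,152), (313,86), lip blob centre (334,117); segment held straight in the fingers.

```bash
python3 - <<'E'
from h import *
cam=r.camera_model('wrist')
P=ray(cam,[(228,94),(235,160),(317,152),(313,85)],38)[:,:2];print(P.round(1),P.mean(0))
print(cv2.minAreaRect(P.astype(np.float32)))
go(496.8,-194.8,150,117.4)
E
```

```text
[[ 452.4 -187.6]
 [ 479.1 -240.1]
 [ 547.7 -204.1]
 [ 519.1 -152.6]] [ 499.56657081 -196.11239264]
((499.6929931640625, -196.0124053955078), (77.44277954101562, 58.95724868774414), 27.680057525634766)
t 5.90 pos [ 510.1 -261.1  148.4] yaw 112.2 w 7.4 gf 59.5 F [-0.5 -0.3 -0.8] | shift [66.4 12.7 -1.6] turn [-0.     0.001 -0.091]
```

send_rows([
  [1, [0.01, 0.002, 0], [0, 0, 0]],
  [1, [0.018, 0.0035, 0], [0, 0, 0]],
  [1, [0.018, 0.004, 0], [0, 0, 0]],
  [1, [0.014, 0.0025, 0], [0, 0, 0]],
  [1, [0.006, 0.0013, 0], [0, 0, -0.05]],
  [1, [0, 0, 0], [0, 0, -0.041]],
  [1, [0, 0, 0.01], [0, 0, 0]],
  [1, [0, 0, 0.015], [0, 0, 0]],
  [1, [0, 0, 0], [0, 0, 0]],
])

```text
t: 6.8
position: [495.3, -193.7, 120.3]
tcp_rot: [-0.002, 0.52, 0.854, -0.0]
ft_force: [-0.6, -0.1, -1.4]
width: 7.6
grasp_force: 59.5
```

```bash
python3 - <<'E'
from h import *
go(497.5,-195,42.5,117.4)
E
```

```text
t 6.80 pos [ 495.3 -193.7  120.3] yaw 117.4 w 7.6 gf 59.5 F [-0.6 -0.1 -1.4] | shift [-2.4  1.6 77.8] turn [-0.003 -0.004 -0.001]
```

send_rows([
  [1, [-0.002, 0.0015, 0.01], [0, 0, 0]],
  [1, [0, 0, 0.015], [0, 0, 0]],
  [1, [0, 0, 0.015], [0, 0, 0]],
  [1, [0, 0, 0.012], [0, 0, 0]],
  [1, [0, 0, 0.01], [0, 0, 0]],
  [1, [0, 0, 0.006], [0, 0, 0]],
  [1, [0, 0, 0.004], [0, 0, 0]],
  [1, [0, 0, 0.002], [0, 0, 0]],
  [1, [0, 0, 0.001], [0, 0, 0]],
  [1, [0, 0, 0.001], [0, 0, 0]],
  [1, [0, 0, 0.001], [0, 0, 0]],
  [1, [0, 0, 0], [0, 0, 0]],
])

```text
t: 8.0
position: [499.8, -195.6, 46.4]
tcp_rot: [0.0, 0.52, 0.854, -0.0]
ft_force: [-0.1, -0.0, -0.4]
width: 7.9
grasp_force: 59.5
```

send_rows([
  [1, [0, 0, 0], [0, 0, 0]],
  [1, [0, 0, 0.001], [0, 0, 0]],
  [1, [0, 0, 0.001], [0, 0, 0]],
  [1, [0, 0, 0], [0, 0, 0]],
])

```text
t: 8.4
position: [499.6, -195.6, 44.1]
tcp_rot: [-0.0, 0.52, 0.854, -0.0]
ft_force: [0.2, -0.3, -1.1]
width: 7.8
grasp_force: 59.5
```

send_rows([
  [1, [0, 0, 0.001], [0, 0, 0]],
  [1, [0, 0, 0], [0, 0, 0]],
])

```text
t: 8.6
position: [499.6, -195.5, 43.2]
tcp_rot: [-0.0, 0.52, 0.854, -0.0]
ft_force: [-0.3, -0.2, -0.7]
width: 8.0
grasp_force: 59.5
```

send_rows([
  [1, [0, 0, 0.001], [0, 0, 0]],
  [1, [0, 0, 0], [0, 0, 0]],
])

```text
t: 8.8
position: [499.7, -195.6, 42.3]
tcp_rot: [0.0, 0.52, 0.854, -0.0]
ft_force: [0.4, -0.4, -0.3]
width: 7.9
grasp_force: 59.6
```

send_rows([
  [1, [0, 0, 0.001], [0, 0, 0]],
  [1, [0, 0, 0], [0, 0, 0]],
])

```text
t: 9.0
position: [499.8, -195.5, 42.2]
tcp_rot: [-0.0, 0.52, 0.854, -0.0]
ft_force: [-2.3, 1.6, 6.9]
width: 7.8
grasp_force: 60.6
```

Contact on the basket floor; release gently.

send_rows([
  [0.85, [0, 0, 0], [0, 0, 0]],
  [0.8, [0, 0, 0], [0, 0, 0]],
  [0.75, [0, 0, 0], [0, 0, 0]],
  [0.7, [0, 0, -0.002], [0, 0, 0]],
  [0.7, [0, 0, -0.006], [0, 0, 0]],
  [0.7, [0, 0, -0.01], [0, 0, 0]],
  [0.7, [0, 0, -0.02], [0, 0, 0]],
  [0.7, [0, 0, -0.03], [0, 0, 0]],
  [0.5, [0, 0, -0.04], [0, 0, 0]],
  [0.2, [0, 0, -0.04], [0, 0, 0]],
  [0, [0, 0, -0.02], [0, 0, 0]],
  [0, [0, 0, 0], [0, 0, 0]],
])

```text
t: 10.2
position: [502.0, -196.1, 214.0]
tcp_rot: [0.004, 0.52, 0.854, 0.0]
ft_force: [-0.3, 0.6, -0.2]
width: 81.7
grasp_force: 0.0
```

send_rows([
  [0, [0, 0, 0], [0, 0, 0.1]],
  [0, [0, 0, 0], [0, 0, 0.149]],
  [0, [0, 0, 0], [0, 0, 0.149]],
  [0, [0, 0, 0], [0, 0, 0.149]],
  [0, [0, 0, 0], [0, 0, 0.149]],
  [0, [0, 0, 0], [0, 0, 0.149]],
  [0, [0, 0, 0], [0, 0, 0.149]],
  [0, [0, 0, 0], [0, 0, 0.149]],
  [0, [0, 0, 0], [0, 0, 0.149]],
  [0, [0, 0, 0], [0, 0, 0.149]],
  [0, [0, 0, 0], [0, 0, 0.129]],
  [0, [0, 0, 0], [0, 0, 0]],
])

```text
t: 11.4
position: [499.3, -195.3, 208.8]
tcp_rot: [-0.0, 0.971, 0.237, -0.0]
ft_force: [-0.5, 0.1, -0.4]
width: 85.5
grasp_force: 0.0
```

```bash
python3 - <<'E'
from h import *
go(500.5,-193.5,120,27.5)
cam=r.camera_model('wrist'); im=r.capture('wrist'); cv2.imwrite('pics/w3.png',im)
for m,s,c in blobs(im,(100,120,50),(125,255,255),150): print('b',s,c,rect(cam,m,60))
for m,s,c in blobs(im,(20,100,60),(35,255,255),40): print('y',s,c,rect(cam,m,36))
E
```

```text
t 11.40 pos [ 499.3 -195.3  208.8] yaw 27.4 w 85.5 gf 0.0 F [-0.5  0.1 -0.4] | shift [ 2.  -0.9 88.8] turn [-0.001  0.001 -0.001]
b [ 341    0  132   60 4154] [408.44800193  22.70173327] (array([ 698.1, -252.1]), array([ 50.3, 124.1]), 27.4)
b [ 232  124   47   24 1017] [254.98623402 134.78367748] (array([ 544.3, -170.9]), array([23.9, 49.3]), 27.4)
y [452   0  29  11 168] [463.91071429   3.5297619 ] (array([ 757.3, -301.9]), array([ 8.8, 28.4]), 27.4)
y [238 168  40  21 713] [257.49368864 178.33941094] (array([ 500.1, -197. ]), array([24.5, 47.2]), 27.4)
y [ 65 376  12   8  47] [ 71.08510638 380.44680851] (array([ 92.9, -88.2]), array([13.7, 17.5]), 27.4)
```

View pics/w3.png

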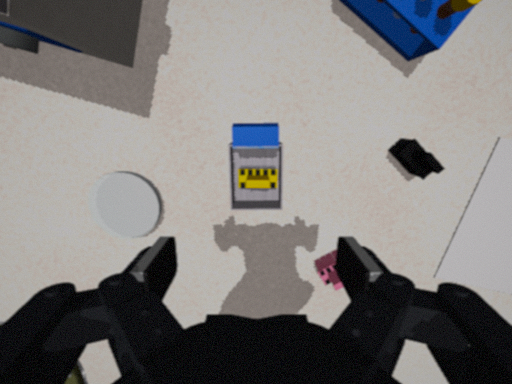

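Segment stands centred in the basket (segment (257,178), basket cols 231–282, lip (255,135)). Now grip the basket.

send_rows([
  [0, [0.0023, -0.0008, 0.01], [0, 0, 0]],
  [0, [0, 0, 0.02], [0, 0, 0]],
  [0, [0, 0, 0.025], [0, 0, 0]],
  [0, [0, 0, 0.025], [0, 0, 0]],
  [0, [0, 0, 0.025], [0, 0, 0]],
  [0, [0, 0, 0.025], [0, 0, 0]],
  [0, [0, 0, 0.02], [0, 0, 0]],
  [0, [0, 0, 0.015], [0, 0, 0]],
  [0, [0, 0, 0.015], [0, 0, 0]],
  [0, [0, 0, 0.012], [0, 0, 0]],
  [0, [0, 0, 0.01], [0, 0, 0]],
  [0, [0, 0, 0], [0, 0, 0]],
])

```text
t: 12.65
position: [500.5, -193.5, 6.0]
tcp_rot: [-0.001, 0.971, 0.237, -0.001]
ft_force: [-0.4, 0.3, 0.5]
width: 85.4
grasp_force: 0.0
```

send_rows([
  [0.1, [0, 0, 0.002], [0, 0, 0]],
  [0.17, [0, 0, 0], [0, 0, 0]],
  [0.22, [0, 0, 0], [0, 0, 0]],
  [0.3, [0, 0, 0], [0, 0, 0]],
  [0.5, [0, 0, 0], [0, 0, 0]],
  [0.5, [0, 0, 0], [0, 0, 0]],
  [0.5, [0, 0, 0], [0, 0, 0]],
])

```text
t: 13.35
position: [502.1, -194.1, 6.3]
tcp_rot: [0.001, 0.971, 0.237, 0.001]
ft_force: [0.1, 0.0, 5.8]
width: 63.1
grasp_force: 68.3
```

send_rows([
  [0.5, [0, 0, -0.005], [0, 0, 0]],
  [0.5, [0, 0, -0.01], [0, 0, 0]],
  [0.5, [0, 0, -0.02], [0, 0, 0]],
  [0.5, [0, 0, -0.03], [0, 0, 0]],
  [0.5, [0, 0, -0.03], [0, 0, 0]],
  [0.5, [0, 0, -0.03], [0, 0, 0]],
  [0.5, [0, 0, -0.03], [0, 0, 0]],
  [0.5, [0, 0, -0.03], [0, 0, 0]],
  [0.5, [0, 0, -0.02], [0, 0, 0]],
  [0.5, [0, 0, -0.01], [0, 0, 0]],
  [0.5, [0, 0, -0.005], [0, 0, 0]],
  [0.5, [0, 0, 0], [0, 0, 0]],
])

```text
t: 14.55
position: [501.1, -193.7, 225.1]
tcp_rot: [-0.0, 0.971, 0.237, -0.0]
ft_force: [-0.3, 0.7, -2.1]
width: 62.7
grasp_force: 67.4
```

```bash
python3 - <<'E'
from h import *
a=np.radians(11.5)
b=np.array([598,136.7])+np.array([29*np.cos(a),29*np.sin(a)]); print(b)
go(b[0],b[1],224,11.5)
s,Q=pose()
cam=r.camera_model('wrist'); im=r.capture('wrist'); cv2.imwrite('pics/w4.png',im)
zb=s['position'][2]-4
for m,st,c in blobs(im,(100,120,50),(125,255,255),150):
    R_=rect(cam,m,zb+60); print('b',st,c,R_, 'in tool', Q.inv().apply([*R_[0],zb+60]-s['position']))
for m,st,c in blobs(im,(20,100,60),(35,255,255),100): R_=rect(cam,m,zb+36);print('y',st,c,R_, Q.inv().apply([*R_[0],zb+36]-s['position']))
E
```

```text
[626.41781643 142.4816701 ]
t 14.55 pos [ 501.1 -193.7  225.1] yaw 27.4 w 62.7 gf 67.4 F [-0.3  0.7 -2.1] | shift [ 266.1 -240.7    1. ] turn [-0.     0.     0.278]
b [ 330    0  130   65 4533] [397.06198985  25.27200529] (array([ 599.9, -186.4]), array([16.2, 36.5]), 27.4) in tool [ 91.02027026  39.00089243 -56.04457923]
b [  0  26  91  32 326] [37.6196319  39.38343558] (array([552.3, -99.5]), array([ 1.5, 25.4]), 11.3) in tool [ 88.80939579 -60.05707762 -56.02000904]
b [  180   136   151    79 11278] [255.50478808 174.81424011] (array([ 545., -171.]), array([25.9, 48.1]), 27.4) in tool [ 4.93890032e+01  3.92837110e-02 -5.60191352e+01]
y [439   0  32  21 457] [453.70897155   8.88402626] (array([ 627.5, -208.2]), array([ 5.9, 10.9]), 40.3) [105.48221017  71.07096032 -32.05785291]
y [ 210  249  103   70 5224] [261.30072741 281.66577335] (array([ 495.6, -199.4]), array([37.1, 46.6]), 27.4) [ -7.53089221   2.49191781 -31.99768444]
y [  0 323  23  14 131] [  9.70229008 328.04580153] (array([ 417.4, -100. ]), array([ 8. , 11.1]), 69.3) [ -31.14172848 -121.75834134  -31.95879869]
```

View pics/w4.png

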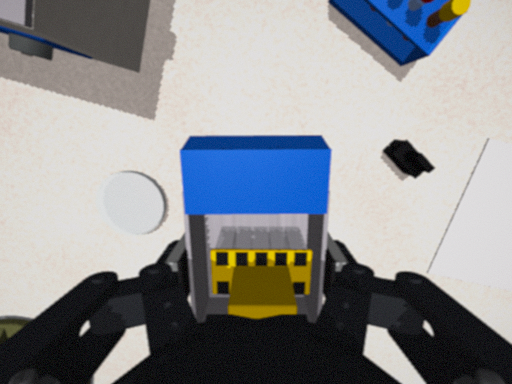

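Lip held squarely at (180–330, 136–213), segment upright in basket. Carry to above the bath.

send_rows([
  [0.5, [0.006, -0.0055, 0], [0, 0, 0]],
  [0.5, [0.014, -0.0125, 0], [0, 0, 0]],
  [0.5, [0.02, -0.018, 0], [0, 0, 0]],
  [0.5, [0.024, -0.022, 0], [0, 0, 0]],
  [0.5, [0.024, -0.022, 0], [0, 0, 0]],
  [0.5, [0.024, -0.022, 0], [0, 0, 0]],
  [0.5, [0.024, -0.022, 0], [0, 0, 0]],
  [0.5, [0.024, -0.022, 0], [0, 0, 0]],
  [0.5, [0.024, -0.022, 0], [0, 0, 0]],
  [0.5, [0.024, -0.022, 0], [0, 0, 0]],
  [0.5, [0.024, -0.022, 0], [0, 0, 0]],
  [0.5, [0.016, -0.014, 0], [0, 0, 0]],
])

```text
t: 15.8
position: [616.7, 125.1, 224.0]
tcp_rot: [-0.001, 0.971, 0.239, -0.001]
ft_force: [0.3, 0.2, -3.3]
width: 63.1
grasp_force: 67.3
```

send_rows([
  [0.5, [0.01, -0.009, 0], [0, 0, 0]],
  [0.5, [0.005, -0.004, 0], [0, 0, 0]],
  [0.5, [0.002, -0.002, 0], [0, 0, 0.04]],
  [0.5, [0, 0, 0], [0, 0, 0.06]],
  [0.5, [0, 0, 0], [0, 0, 0.08]],
  [0.5, [0, 0, 0], [0, 0, 0.06]],
  [0.5, [0, 0, 0], [0, 0, 0.038]],
  [0.5, [0, 0, 0], [0, 0, 0]],
  [0.5, [0, 0, 0], [0, 0, 0]],
])

```text
t: 16.7
position: [625.5, 141.2, 225.0]
tcp_rot: [0.0, 0.995, 0.1, -0.0]
ft_force: [-0.1, -0.3, -2.1]
width: 63.3
grasp_force: 67.3
```

```bash
python3 - <<'E'
from h import *
a=np.radians(11.5)
b=np.array([598,136.7])+np.array([28.5*np.cos(a),28.5*np.sin(a)])
go(b[0],b[1],200,11.5)
cam=r.camera_model('wrist'); im=r.capture('wrist'); cv2.imwrite('pics/w5.png',im)
top=r.capture('top'); cv2.imwrite('pics/top5.png',top)
s,Q=pose(); np.savez('w5.npz',R=cam['R'],t=cam['t'],K=cam['camera_matrix'])
E
```

```text
t 16.70 pos [625.5 141.2 225. ] yaw 11.5 w 63.3 gf 67.3 F [-0.1 -0.3 -2.1] | shift [ 0.7 -1.1 25. ] turn [ 0.001  0.001 -0.   ]
```

View pics/w5.png

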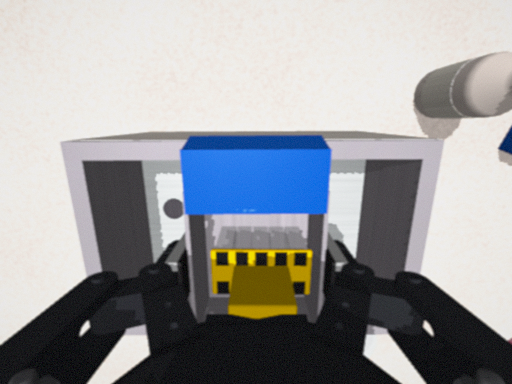

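Back rim: outer edge near rows 139–143 (corners (63,143), (440,139)), inner edge near row 160; the lip covers rows 136–213.

```bash
python3 - <<'E'
from h import *
cam=r.camera_model('wrist'); s,Q=pose(); im=cv2.imread('pics/w5.png')
g=cv2.GaussianBlur(cv2.cvtColor(im,cv2.COLOR_BGR2GRAY),(3,3),0).astype(int)
def tool(px,z): return Q.inv().apply(ray(cam,px,z)-s['position']).round(1)[:,:2].tolist()
# rim edges per column: gradient rows 130-170
for u in (90,110,130,150,170,345,360,375,390,410):
    d=np.diff(g[125:175,u]); o=np.argsort(-abs(d))[:4]; print(u,[(int(k)+125.5,int(d[k])) for k in sorted(o)])
print('corners',tool([(63,143),(440,139)],180))
print('inner',tool([(84,161),(422,159)],180))
z=s['position'][2]-5
for u in (220,290):
    d=np.diff(im[125:225,u].astype(int),axis=0)[:,0]; o=np.argsort(-abs(d))[:6]; print('lip',u,[(int(k)+125.5,int(d[k])) for k in sorted(o)])
print('lip in/crease/edge',tool([(255,213)],z+60.5),tool([(255,155)],z+60.5),tool([(255,136)],z+45))
E
```

```text
90 [(137.5, -34), (159.5, -36), (160.5, -44), (161.5, -27)]
110 [(135.5, -41), (136.5, -30), (159.5, -38), (160.5, -45)]
130 [(132.5, -28), (133.5, -38), (159.5, -43), (160.5, -46)]
150 [(130.5, -28), (131.5, -37), (132.5, -24), (139.5, 22)]
170 [(130.5, -29), (131.5, -38), (139.5, 25), (173.5, 25)]
345 [(129.5, -23), (130.5, -41), (131.5, -31), (173.5, 27)]
360 [(130.5, -40), (131.5, -35), (172.5, 24), (173.5, 27)]
375 [(131.5, -31), (132.5, -37), (158.5, -42), (159.5, -42)]
390 [(133.5, -38), (134.5, -35), (158.5, -41), (159.5, -42)]
410 [(135.5, -40), (136.5, -28), (158.5, -41), (159.5, -42)]
corners [[52.2, -132.4], [54.7, 126.8]]
inner [[39.8, -120.1], [40.9, 116.7]]
lip 220 [(130.5, -48), (131.5, -45), (132.5, -14), (148.5, 38), (149.5, 48), (213.5, -12)]
lip 290 [(129.5, -9), (130.5, -59), (131.5, -39), (147.5, 14), (148.5, 52), (149.5, 29)]
lip in/crease/edge [[36.7, 0.1]] [[56.4, 0.1]] [[61.5, 0.1]]
```

Rim centre is at tool x ≈ 47, slot centre ≈ 47: aligned, and the top-camera estimate agrees within 1 mm. Small turn correction, then lower.

send_rows([
  [0.5, [0, 0, 0.004], [0, 0, -0.006]],
  [0.5, [0, 0, 0.008], [0, 0, 0]],
  [0.5, [0, 0, 0.01], [0, 0, 0]],
  [0.5, [0, 0, 0.012], [0, 0, 0]],
  [0.5, [0, 0, 0.012], [0, 0, 0]],
  [0.5, [0, 0, 0.01], [0, 0, 0]],
  [0.5, [0, 0, 0.008], [0, 0, 0]],
  [0.5, [0, 0, 0.004], [0, 0, 0]],
  [0.5, [0, 0, 0.002], [0, 0, 0]],
  [0.5, [0, 0, 0], [0, 0, 0]],
])

```text
t: 17.8
position: [625.7, 142.3, 155.3]
tcp_rot: [-0.0, 0.995, 0.103, 0.0]
ft_force: [0.5, 0.3, -2.2]
width: 62.9
grasp_force: 67.3
```

```bash
python3 - <<'E'
from h import *
a=np.radians(11.5)
b=np.array([598,136.7])+np.array([28.5*np.cos(a),28.5*np.sin(a)])
go(b[0],b[1],128,11.2)
cam=r.camera_model('wrist'); im=r.capture('wrist'); cv2.imwrite('pics/w6.png',im); s,Q=pose()
def tool(px,z): return Q.inv().apply(ray(cam,px,z)-s['position']).round(1)[:,:2].tolist()
g=cv2.GaussianBlur(cv2.cvtColor(im,cv2.COLOR_BGR2GRAY),(3,3),0).astype(int)
z=s['position'][2]-5
for u in (60,90,110,130,150,345,360,375,400,430,460):
    d=np.diff(g[110:190,u]); o=[k for k in range(1,78) if abs(d[k])>14 and abs(d[k])>=max(abs(d[k-1]),abs(d[k+1]))]
    print(u,[(k+110.5,int(d[k]),tool([(u,k+110.5)],180)[0][0]) for k in o])
for u in (220,255,290):
    h=cv2.cvtColor(im,cv2.COLOR_BGR2HSV)[:,u]; k=np.nonzero((h[100:230,0]>100)&(h[100:230,0]<125)&(h[100:230,1]>120))[0]+100
    print('blue rows',u,k.min(),k.max(),tool([(u,k.min())],z+45),tool([(u,k.max())],z+60.5))
E
```

```text
t 17.80 pos [625.7 142.3 155.3] yaw 11.9 w 62.9 gf 67.3 F [ 0.5  0.3 -2.2] | shift [ 0.3 -0.  27.3] turn [-0.    -0.     0.011]
60 [(140.5, -38, 58.7), (148.5, 24, 55.3), (153.5, 17, 53.1), (181.5, -45, 40.6)]
90 [(137.5, -37, 59.9), (149.5, 17, 54.8), (153.5, 17, 53.1), (181.5, -45, 40.6)]
110 [(135.5, -37, 60.8), (148.5, 17, 55.3), (153.5, 17, 53.1), (181.5, -22, 40.6)]
130 [(133.5, -37, 61.6), (148.5, 17, 55.2), (153.5, 17, 53.1)]
150 [(133.5, -40, 61.6), (149.5, 24, 54.8), (153.5, 19, 53.1)]
345 [(134.5, -38, 61.1), (149.5, 28, 54.7), (151.5, -19, 53.9), (153.5, 21, 53.0)]
360 [(134.5, -39, 61.1), (149.5, 29, 54.7), (154.5, 17, 52.6)]
375 [(134.5, -38, 61.1), (149.5, 30, 54.7), (154.5, 18, 52.5)]
400 [(136.5, -38, 60.2), (149.5, 20, 54.7), (153.5, 16, 53.0), (154.5, 16, 52.5), (182.5, -40, 40.0)]
430 [(139.5, -36, 58.9), (149.5, 20, 54.7), (153.5, 18, 53.0), (182.5, -43, 40.0)]
460 [(112.5, 18, 70.0), (142.5, -36, 57.7), (149.5, 21, 54.7), (154.5, 17, 52.5), (182.5, -43, 40.0)]
blue rows 220 136 213 [[61.4, -12.8]] [[36.6, -11.7]]
blue rows 255 136 211 [[61.4, 0.1]] [[37.3, 0.2]]
blue rows 290 136 211 [[61.4, 13.1]] [[37.3, 12.0]]
```

Aligned (rim 40.3–53, slot 38.4–56.4 in tool x). Lower on.

send_rows([
  [0.5, [0, 0, 0.004], [0, 0, 0]],
  [0.5, [0, 0, 0.006], [0, 0, 0]],
  [0.5, [0, 0, 0.005], [0, 0, 0]],
  [0.5, [0, 0, 0.003], [0, 0, 0]],
  [0.5, [0, 0, 0.003], [0, 0, 0]],
  [0.5, [0, 0, 0.002], [0, 0, 0]],
  [0.5, [0, 0, 0], [0, 0, 0]],
])

```text
t: 18.55
position: [625.4, 142.1, 131.9]
tcp_rot: [0.0, 0.995, 0.103, -0.0]
ft_force: [0.1, -0.4, -3.2]
width: 62.9
grasp_force: 67.3
```

send_rows([
  [0.5, [0, 0, 0.001], [0, 0, 0]],
  [0.5, [0, 0, 0], [0, 0, 0]],
])

```text
t: 18.75
position: [625.6, 142.2, 131.3]
tcp_rot: [0.0, 0.995, 0.103, 0.0]
ft_force: [-0.6, -0.1, -3.6]
width: 63.1
grasp_force: 67.3
```

send_rows([
  [0.5, [0, 0, 0.001], [0, 0, 0]],
  [0.5, [0, 0, 0], [0, 0, 0]],
])

```text
t: 18.95
position: [625.5, 142.2, 130.2]
tcp_rot: [0.0, 0.995, 0.103, -0.0]
ft_force: [-0.0, 0.5, -3.7]
width: 63.0
grasp_force: 67.3
```

send_rows([
  [0.5, [0, 0, 0.001], [0, 0, 0]],
  [0.5, [0, 0, 0], [0, 0, 0]],
])

```text
t: 19.15
position: [625.5, 142.1, 129.1]
tcp_rot: [0.0, 0.995, 0.103, -0.0]
ft_force: [0.1, -0.1, -1.9]
width: 62.8
grasp_force: 67.3
```

send_rows([
  [0.5, [0, 0, 0.001], [0, 0, 0]],
  [0.5, [0, 0, 0], [0, 0, 0]],
])

```text
t: 19.35
position: [625.6, 142.2, 128.4]
tcp_rot: [0.0, 0.995, 0.103, 0.0]
ft_force: [0.1, 0.5, -2.0]
width: 63.0
grasp_force: 67.5
```

send_rows([
  [0.5, [0, 0, 0.001], [0, 0, 0]],
  [0.5, [0, 0, 0], [0, 0, 0]],
])

```text
t: 19.55
position: [625.8, 142.2, 128.1]
tcp_rot: [0.0, 0.995, 0.103, 0.0]
ft_force: [-2.4, -0.4, 2.0]
width: 63.0
grasp_force: 68.0
```

Lip on the rim. Nudge the tongue toward the wall to limit lean, then open gradually.

send_rows([
  [0.5, [0.0008, 0, 0.0005], [0, 0, 0]],
  [0.5, [0.0007, 0, 0], [0, 0, 0]],
  [0.5, [0, 0, 0], [0, 0, 0]],
])

```text
t: 19.85
position: [626.8, 142.6, 128.0]
tcp_rot: [0.0, 0.995, 0.103, -0.0]
ft_force: [-5.2, -3.0, 6.6]
width: 63.2
grasp_force: 68.6
```

send_rows([
  [0.26, [0, 0, 0], [0, 0, 0]],
  [0.25, [0, 0, 0], [0, 0, 0]],
  [0.24, [0, 0, 0], [0, 0, 0]],
  [0.23, [0, 0, 0], [0, 0, 0]],
  [0.22, [0, 0, 0], [0, 0, 0]],
  [0.2, [0, 0, 0], [0, 0, 0]],
  [0.17, [0, 0, 0], [0, 0, 0]],
  [0.13, [0, 0, 0], [0, 0, 0]],
  [0.08, [0, 0, 0], [0, 0, 0]],
  [0.04, [0, 0, 0], [0, 0, 0]],
  [0, [0, 0, 0], [0, 0, 0]],
  [0, [0, 0, 0], [0, 0, 0]],
])

```text
t: 21.05
position: [627.0, 142.5, 126.8]
tcp_rot: [0.0, 0.995, 0.103, -0.0]
ft_force: [0.5, 0.2, 0.4]
width: 85.4
grasp_force: 0.0
```

```bash
python3 - <<'E'
from h import *
go(626,142,240,11.9)
im=r.capture('wrist'); h=cv2.cvtColor(im,cv2.COLOR_BGR2HSV)
cam=r.camera_model('wrist')
for m,st,c in blobs(im,(100,120,50),(125,255,255),1000): print('b',st,c)
for m,st,c in blobs(im,(20,100,60),(35,255,255),500): print('y',st,c)
E
```

```text
t 21.05 pos [627.  142.5 126.8] yaw 11.8 w 85.4 gf 0.0 F [0.5 0.2 0.4] | shift [  -1.1    0.3 -113.2] turn [ 0.     0.    -0.001]
b [  179   146   155    78 11304] [255.68559802 183.97292994]
y [ 211  250  101   70 4915] [260.10437436 281.93509664]
```

Released, no contact forces. Rise straight up, then back off for a look.

send_rows([
  [0, [0, 0, -0.004], [0, 0, 0]],
  [0, [0, 0, -0.008], [0, 0, 0]],
  [0, [0, 0, -0.015], [0, 0, 0]],
  [0, [0, 0, -0.02], [0, 0, 0]],
  [0, [0, 0, -0.025], [0, 0, 0]],
  [0, [0, 0, -0.03], [0, 0, 0]],
  [0, [0, 0, -0.03], [0, 0, 0]],
  [0, [0, 0, -0.025], [0, 0, 0]],
  [0, [0, 0, -0.015], [0, 0, 0]],
  [0, [0, 0, -0.005], [0, 0, 0]],
  [0, [0, 0, 0], [0, 0, 0]],
])

```text
t: 22.2
position: [627.1, 142.6, 304.2]
tcp_rot: [0.0, 0.995, 0.103, 0.0]
ft_force: [0.2, -0.8, -0.5]
width: 85.7
grasp_force: 0.0
```

```bash
python3 - <<'E'
from h import *
go(626,142,300,11.9)
w=r.capture('wrist'); sd=r.capture('side')
a=cv2.resize(w[20:300,40:470],(400,300)); b=cv2.resize(sd[40:200,190:400],(400,300),interpolation=cv2.INTER_CUBIC)
cv2.imwrite('pics/fin.png',np.hstack([a,b]))
cam=r.camera_model('wrist')
for m,st,c in blobs(w,(100,120,50),(125,255,255),300): print('b',st,c,rect(cam,m,182.5))
for m,st,c in blobs(w,(20,100,60),(35,255,255),200): print('y',st,c,rect(cam,m,158))
E
```

```text
t 22.20 pos [627.1 142.6 304.2] yaw 11.9 w 85.7 gf 0.0 F [ 0.2 -0.8 -0.5] | shift [-1.2  0.4  4.2] turn [ 0.    -0.001 -0.001]
b [458  78  35  27 734] [474.86920981  91.42506812] (array([758.3, -35.7]), array([22.3, 30.7]), 11.8)
b [ 458  118   54   50 1830] [489.2431694  139.18032787] (array([723.1, -73. ]), array([60.9, 38.3]), 81.7)
b [ 230  131   53   27 1327] [256.01356443 143.61642803] (array([670.4, 150.9]), array([24.8, 50.8]), 11.8)
y [237 176  44  25 886] [258.22460497 187.77539503] (array([621.9, 138.1]), array([27.3, 47.6]), 11.8)
```

View pics/fin.png

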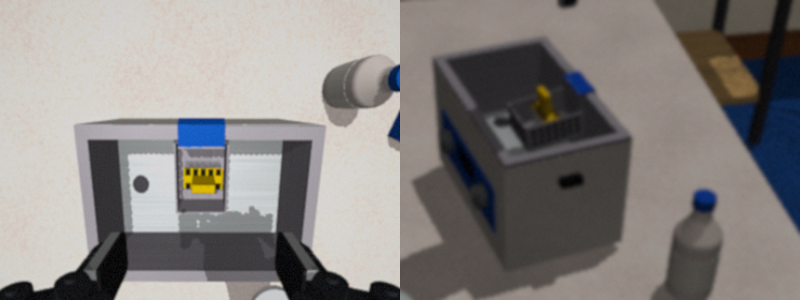

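The basket hangs inside the bath: the lip lies over the back rim (at (202,132) in the left picture) and the segment stands upright. The bottle has not moved, and the gripper is clear.

```bash
python3 -c "
from workcell import r
print(r.sign_off())"
```

```text
the job is handed in; nothing more can be done
None
```

The job is handed in at about 22 s: the yellow segment stands upright in the basket, the basket hangs by its blue lip on the bath's back rim, the gripper has let go, and the bottle, tube rack and dish were never touched.

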